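# Hold a control-box cover at its balance point

### The job

The stay of this control box's hinged cover is about to be fitted. First take the terminal strip that was left lying on the cover and lay it flat on the floor of the open parts tray, with the cover still shut. Then take the cover by the T-shaped grip on its front edge, swing it up to its over-centre balance point, where it stands upright, and finish while holding it there still, the grip pinched between the fingers: it must not go on over backwards, and the other things on the bench stay where they are.

Things in the scene. Friction and masses are not known exactly. Their poses are not given: they have to be found in the camera images.
- control_box: Fixed grey steel box on the bench, 140 (x) x 200 (y) x 85 mm high, closed by its hinged cover. Origin: centre of its underside; +x points from the front (grip side, towards the robot) to the back (hinge side), y along the hinge. Stands left or right of the robot's centre line, yaw up to 0.3 rad; the tray is on the other side.
- hinge (a point): Middle of the hinge axis, on the box's upper back edge: 70 mm along the box's +x, 88 mm above the bench. The axis runs along the point's y axis. Fixed; axes as the box's.
- cover (a joint): Cover angle, rad: 0 shut (flat), growing as the front edge swings up and back; 1.571 upright; stop at 2.6. Flat plate, 140 mm hinge to front edge, 200 wide, 6 thick (top face 91 mm above the bench when shut), with grip 0.2 to 0.5 kg. Centre of mass in its mid plane, so it balances upright; nearly free hinge, no spring: short of that it falls shut, past it, open backwards.
- grip (a point): Steel T-shaped grip in the cover's plane, mid front edge: round bar, 18 mm dia, 34 mm long along the hinge (y), on a 12 mm wide stem. Origin: bar centre, 168 mm from the hinge axis, 28 mm beyond the cover's edge, 88 mm above the bench when shut; axes then as the box's. Pinch its flat ends (34 mm) from above: the bar turns between the fingers as the cover swings, gripper still pointing down.
- terminal_strip: Loose black plastic terminal strip, 88 (x, long) x 26 (y) x 26 mm (z), about 0.09 kg, lying on the shut cover near its middle in any direction. Origin: its centre, 13 mm above the cover's top face. Gripped across its 26 mm width.
- tray: Fixed open grey plastic parts tray, 170 (x) x 210 (y) x 30 mm high, walls and floor 4 mm. Origin: centre of its underside; x pointing roughly away from the robot. Its near half (x below +20 mm) is empty; the short strip lies in the far half.
- short_strip: A short blue terminal strip, 44 x 24 x 22 mm, lying in the tray's far half; a bystander, to be left alone.
- screwdriver: A screwdriver lying to the left; a bystander, to be left alone.
- carton: A cardboard carton 80 x 110 x 60 mm, to the left; a bystander, to be left alone.
- tape: A black roll of tape, 90 mm across, 20 mm high, to the left; a bystander, to be left alone.
- jar: A clear jar with a white lid, 60 mm across, 90 mm high, to the right; a bystander, to be left alone.
- wrench: A wrench lying to the right; a bystander, to be left alone.
- sample: A black module, 70 x 50 x 45 mm, to the right; a bystander, to be left alone.

How it is judged (in metres and radians):
On the way, in this order (a step that is already met when the one before it is completed fails the run):
1. the terminal strip lies in the tray, released, with the cover still shut (x of terminal_strip in the frame of tray between -0.082 and 0.082 m and y of terminal_strip in the frame of tray between -0.102 and 0.102 m and height (world z) of terminal_strip below 0.028 m and contact force between terminal_strip and tray above 0.2 N and contact force between terminal_strip and the fingers below 0.1 N and linear speed of terminal_strip below 0.03 m/s and value of joint cover below 0.06 rad), for 0.2 s.
2. the cover is being swung up by its grip, a third of the way (value of joint cover above 0.5 rad and contact force between cover and the fingers above 1 N and distance between the grasp point and grip below 0.04 m), for 0.1 s.
At the end, for the whole second after the job is handed in: The cover stands upright at its balance point (1.571 rad, within 0.08 rad) and still (under 0.08 rad/s), its grip held between the fingers (over 1 N, grasp point within 40 mm of the middle of the grip); the terminal strip lies at rest on the tray's floor, released (value of joint cover between 1.49 and 1.65 rad and velocity of joint cover between -0.08 and 0.08 rad/s and contact force between cover and the fingers above 1 N and distance between the grasp point and grip below 0.04 m and x of terminal_strip in the frame of tray between -0.082 and 0.082 m and y of terminal_strip in the frame of tray between -0.102 and 0.102 m and height (world z) of terminal_strip below 0.028 m and contact force between terminal_strip and tray above 0.2 N and contact force between terminal_strip and the fingers below 0.1 N and linear speed of terminal_strip below 0.03 m/s); the arm keeps its last pose, push and grip.
It fails at once if the cover went well past its balance point (over 1.8 rad) (value of joint cover above 1.8 rad).
It fails at once if a bystander was displaced by over 30 mm (the short strip in the tray: 60 mm) (distance of short_strip from where it was at the start of the episode above 0.06 m or distance of any of screwdriver, carton, tape, jar, wrench, sample from where it was at the start of the episode above 0.03 m).
It also fails if it takes over 58 s, if anything falls off the work surface, if the arm or the gripper's body presses on something with over 40 N, if the wrist force passes 120 N, or if a joint passes its speed limit or range.

### The arm

A 7-joint arm with a two-finger parallel gripper is mounted at the origin on the work surface. World frame = base frame: x ahead of the robot, y to its left, z up, the work surface at z = 0. Lengths are in m, angles in degrees, forces in N, time in s.
With the tool pointing down it reaches from about 0.425 to 0.875 m from the base axis. Payload 4.7 kg.
Tool frame: the origin (TCP) lies midway between the tips of the shut fingers; the grasp point (between the pads) lies 19 mm behind it; z points along the fingers, y is the line along which they close (so a half turn about z gives the same grasp; the last joint's range is limited). The gripper opens to 87 mm and grips with 3 to 60 N. Pads are 19 mm wide; open, the fingers measure 117 mm over their backs; the gripper's body (75 mm by 190 mm) begins 51 mm behind the grasp point.
Start: joints at [-64.91, 18.392, -4.016, 83.108, 1.295, 78.541, -3.26], TCP at [0.267, 0.593, 0.223] pointing down, gripper open.
Joint ranges: [-163.93, 163.93], [-17.29, 119.83], [-79.2, 71.16], [3.27, 140.29], [-89.18, 269.18], [5.43, 117.66], [-154.24, 154.24]. Speed limits (degrees/s): [147.25, 147.25, 180, 180, 180, 180, 180].

### API

Orientations are given as [roll, pitch, yaw] about the fixed x, y, z axes, in that order (R = Rz(yaw) Ry(pitch) Rx(roll)).
In Python, from cell import env, viewer, boxes_of, masks_of gives the robot as it stands. The module is installed in compiled form; this text tells all that it offers.
- The arm moves only by the tool apply_moves, never from a script. Its argument "moves" is a list of rows, each a list of 7 numbers: the shift along the tool's x, y, z scaled (see below), then the turn, a rotation vector about the tool's x, y, z scaled (see below), then the opening, from 0 (shut) to 1 (fully open). A call has 1 to 20 rows; each row is the pose to reach, as a shift and turn from the pose commanded when the call began, along the tool's axes at that moment; what a row does not reach only later rows make up. The controller multiplies each number of a shift by 0.2 m and each number of a turn by 1.5 rad. A row lasts 1/10 s, in which the tool goes at most 50 mm and 8.59 degrees, less where a joint would pass 70% of its speed; a pose out of reach is approached as far as the arm can. A call with a number of a shift or a turn outside -1 to 1 is refused whole. A call with a gripper value outside its range is refused whole. The fingers move at their own pace and stop on an object; "grip_force" is the grip in N (left out, the last holds). Time passes only in rows, so rows that repeat a pose let the fingers close. It gives the time, the measured TCP pose, the force, the opening and the grip force at its end, in the units of the state.
- env.get_obs(): the state, without advancing time (a new reading comes with each control period).
- viewer.read_camera(name): name is "scene" or "top"; returns the picture (400x640x3 uint8, red, green, blue); there is no depth.
- viewer.get_calibration(name): a dict with "fov_y" (degrees; the focal length in pixels is half the picture's height over the tangent of half this angle, whatever the lens; pixels are square), "cx", "cy" (the principal point, pixels), "position" and "orientation" of the camera in the world. Camera axes: x right, y up, looking along -z (the intrinsics and any distortion apply to the point x, -y, -z); pixel columns grow to the right and rows downward; lengths in m; the calibration is good to about 2 mm. A picture is of the moment at which its call begins. get_calibration takes no time and is no camera call.
- env.sign_off(): hands the job in; it is judged then, once.
Trained networks look in the newest picture that a camera, given by its name, has taken for a name from the list of things; names that differ only in an ending like _2 or _b are one class to them, and where a whole thing is asked for, a point or a joint stands for the part that bears it (a point fixed in the world has none). Each returns a list of dicts, best first, with "conf" (0 to 1); they miss things now and then, are a little off and sometimes report something else, mostly with a low value. They report only what shows in the picture. A call takes as long as a camera call.
- boxes_of(camera, target): "location" ([column, row] in pixels, amid what is visible of it).
- masks_of(camera, target): "pixels" (400x640 bool, what is visible of it) and "location" ([column, row] in pixels, amid what is visible of it).
The state is a dict: "time_s": time; "qpos": joint angles; "joint_velocities": joint speeds; "effort": joint torques, N m; "tool_pos": TCP position; "tool_rot": TCP orientation; "force": force on the tool from outside, world axes, zero at the start; "wrist_torque": the same for the moment, N m; "grip_width": finger opening in m; "grasp_force": force on a finger pad.
Only numpy, scipy, OpenCV 4.12 (cv2) and the standard library are available. Lean on these libraries where they do the work, as an engineer would, in place of code of your own. Each camera call takes 0.05 s, during which the arm holds its last target. There are 200 camera calls.

## Working session

There is one attempt and no reset: what is moved stays moved. The work goes in short steps, Python scripts to look and compute and a tool call to move; the robot and the scene stay as the last step left them, time stands still between calls to the robot, and variables do not carry over. Pictures are saved under pics/ and viewed, at most 10 in all, crops included, and the job is handed in when it is done.

Besides the shell and the picture viewer there is one more tool, called after ">>>" by a JSON object that holds its "api" and its "payload". apply_moves: Moves the arm, as the interface text tells. Shifts and turns lie within -1 to 1; 1 stands for 0.2 m of shift or 1.5 rad of turn. Its arguments: {"type":"object","properties":{"moves":{"type":"array","items":{"type":"array","items":{"type":"number","minimum":-1,"maximum":1}}},"grip_force":{"type":"number"}},"required":["moves"]}

```bash
mkdir -p pics; cat > h.py <<'E'
import numpy as np, cv2
from cell import env, viewer, boxes_of, masks_of
from scipy.spatial.transform import Rotation as R
def cam(n):
    c=viewer.get_calibration(n); return c
if __name__=="__main__":
    for n in("scene","top"):
        im=viewer.read_camera(n); cv2.imwrite(f"pics/{n}0.png",im[:,:,::-1]); print(n,viewer.get_calibration(n))
        for t in("control_box","cover","grip","terminal_strip","tray","short_strip"):
            print(t,[(np.round(b["location"],1).tolist(),round(float(b["conf"]),2)) for b in boxes_of(n,t)][:3])
    print(env.get_obs())
E
python3 h.py
```

```text
scene {'fov_y': 45.459299743848625, 'cx': 310.2458635759248, 'cy': 200.43308820948107, 'position': array([1.29486351, 0.24170724, 1.08524594]), 'orientation': array([ 38.29951212,   0.99519751, 105.49673362])}
control_box [([361.4, 221.6], 0.95)]
cover [([358.5, 211.8], 0.78), ([455.3, 304.8], 0.61), ([361.9, 223.4], 0.59)]
grip [([359.7, 211.4], 0.75)]
terminal_strip [([371.6, 211.8], 0.84), ([479.7, 250.0], 0.71)]
tray [([252.4, 213.4], 0.86), ([464.7, 292.7], 0.29)]
short_strip [([251.4, 235.2], 0.74)]
top {'fov_y': 52.22747056888827, 'cx': 322.23960138110687, 'cy': 200.16544300047516, 'position': array([0.400045  , 0.01006354, 1.25222895]), 'orientation': array([  6.69082427,  -0.37633892, -89.10633491])}
control_box [([274.3, 200.8], 0.77)]
cover [([275.9, 198.3], 0.9)]
grip [([274.0, 198.1], 0.86)]
terminal_strip [([260.2, 198.9], 0.63)]
tray [([370.2, 189.5], 0.59)]
short_strip [([180.2, 243.6], 0.64), ([365.7, 171.1], 0.48)]
{'time_s': 0.7, 'qpos': array([-64.90830077,  18.39138991,  -4.01659468,  83.10496351,
         1.29340612,  78.53908678,  -3.26003487]), 'joint_velocities': array([-0.01471561, -0.04429598,  0.02108422,  0.04348236, -0.02921035,
       -0.01256775, -0.1213459 ]), 'effort': array([-1.40415091e-04, -4.90946996e+01, -4.02876288e-01, -3.12705803e+01,
       -6.38198736e-02,  3.33486940e-02,  2.35165726e-05]), 'tool_pos': array([0.2673505 , 0.59253083, 0.22261535]), 'tool_rot': array([1.79990401e+02, 7.83302475e-04, 1.55717158e+02]), 'force': array([ 0.43656372, -0.88162929, -0.52793131]), 'wrist_torque': array([-0.01452384,  0.01133609, -0.00366209]), 'grasp_force': 0.0, 'grip_width': 0.08696096322121172}
```

View pics/top0.png

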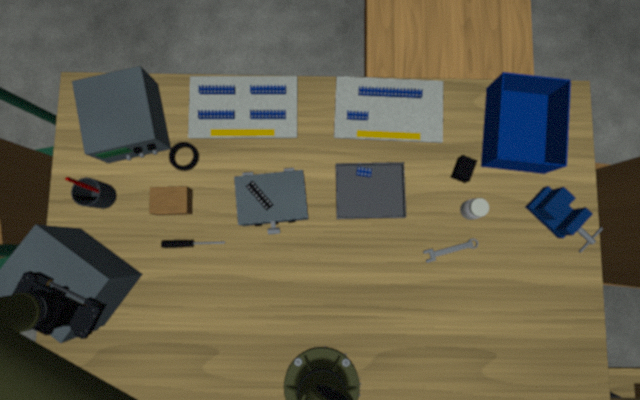

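View pics/scene0.png

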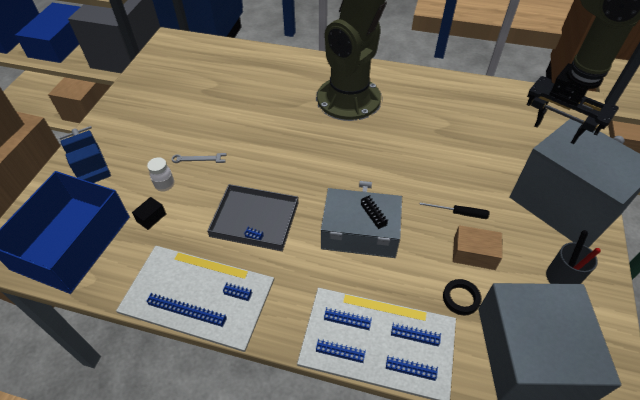

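```bash
cat >> h.py <<'E'
def par(n):
    c=viewer.get_calibration(n); f=200/np.tan(np.radians(c["fov_y"]/2))
    return f,c["cx"],c["cy"],np.array(c["position"]),R.from_euler("xyz",c["orientation"],degrees=True).as_matrix()
def proj(n,P):
    f,cx,cy,p,M=par(n); q=(np.atleast_2d(P)-p)@M; return np.c_[cx+f*q[:,0]/-q[:,2],cy-f*q[:,1]/-q[:,2]]
def unproj(n,uv,z):
    f,cx,cy,p,M=par(n); uv=np.atleast_2d(uv); d=np.c_[(uv[:,0]-cx)/f,-(uv[:,1]-cy)/f,-np.ones(len(uv))]@M.T
    return p+d*((z-p[2])/d[:,2])[:,None]
def rect(n,t,z):
    b=masks_of(n,t)
    for m in b[:2]:
        k=m["pixels"]; v,u=np.nonzero(k); P=unproj(n,np.c_[u,v],z)[:,:2]
        r=cv2.minAreaRect((P*1000).astype(np.float32)); print(n,t,round(float(m["conf"]),2),k.sum(),np.round(r[0],1),np.round(r[1],1),round(r[2],1),"mean",np.round(P.mean(0)*1000,1))
    return b
E
cat > a.py <<'E'
from h import *
for n in("scene","top"):
    viewer.read_camera(n); print("base",proj(n,[0,0,0]), "tcp",proj(n,env.get_obs()["tool_pos"]))
    for t,z in(("control_box",.091),("cover",.091),("grip",.095),("terminal_strip",.112),("tray",.03),("short_strip",.02),("carton",.06),("jar",.09)): rect(n,t,z)
E
python3 a.py
```

```text
base [[348.09730016  97.49777392]] tcp [[554.97071298 131.95961405]]
scene control_box 0.8 4630 [554.7 156.7] [240.3 201.1] 7.2 mean [577.7 158.1]
scene cover 0.94 3088 [527.6 153.5] [185.7 198.9] 7.4 mean [546.9 153.1]
scene cover 0.48 353 [ 474.8 -337.7] [ 39.3 158.2] 14.6 mean [ 475.2 -337.1]
scene grip 0.9 3183 [531.2 156.7] [181.1 204. ] 6.9 mean [549.4 155.1]
scene terminal_strip 0.96 426 [551.8 185. ] [103.5  35.3] 42.3 mean [552.8 185.6]
scene terminal_strip 0.28 2942 [545.1 155.7] [175.9 195.2] 7.1 mean [563.8 154.9]
scene tray 0.91 4145 [ 587.9 -134.6] [188.4 219.3] 1.8 mean [ 589.3 -133.2]
scene short_strip 0.73 169 [ 637.7 -117.7] [52.7 31.4] 88.3 mean [ 638.3 -118.3]
scene carton 0.96 1715 [554.9 455.1] [115.7 117.2] 2.8 mean [556.5 455.3]
scene carton 0.44 3028 [505.4 151.9] [188.5 207.5] 7.6 mean [523.6 150. ]
scene jar 0.55 652 [ 555.8 -416.4] [134.4  58. ] 40.2 mean [ 557.3 -415.8]
base [[320.73918665 385.3493249 ]] tcp [[ 82.08485992 298.58311868]]
top control_box 0.64 3504 [529.5 150.4] [189.1 204.6] 8.4 mean [537.7 148.5]
top cover 0.87 3232 [524.7 150.9] [180.2 201.4] 6.3 mean [539.2 150.4]
top grip 0.9 3258 [524.1 151.8] [179.  202.2] 6.6 mean [538.8 149.7]
top grip 0.65 437 [657.9 405.5] [84.2 80.8] 46.6 mean [657.2 405.4]
top tray 0.95 3835 [ 576.3 -142.4] [177.7 213.3] 1.9 mean [ 573.3 -143.1]
top short_strip 0.56 117 [ 633.8 -122.5] [24.9 43.1] 1.0 mean [ 633.9 -121.9]
top carton 0.92 1179 [530.9 448.3] [ 83.1 123.3] 3.0 mean [531.1 448.1]
top jar 0.91 473 [ 519.4 -431.6] [53.2 84.7] 14.8 mean [ 519.2 -431.3]
```

```bash
cat > fit.py <<'E'
from h import *
from scipy.optimize import minimize
def boxpts(sx,sy,z0,z1,x0=0,y0=0): return np.array([[x0+a*sx/2,y0+b*sy/2,z] for a in(-1,1) for b in(-1,1) for z in(z0,z1)])
def sil(n,parts,p):
    c,s=np.cos(p[2]),np.sin(p[2]); S=4; im=np.zeros((400*S,640*S),np.uint8)
    for P in parts:
        W=np.c_[P[:,0]*c-P[:,1]*s+p[0],P[:,0]*s+P[:,1]*c+p[1],P[:,2]]
        h=cv2.convexHull(((proj(n,W)+.5)*S*16).astype(np.int32)); cv2.fillConvexPoly(im,h,255,shift=4)
    return cv2.resize(im,(640,400),interpolation=cv2.INTER_AREA)/255.
def fit(masks,parts,p0):
    """masks: list of (cam, mask)"""
    f=lambda q:sum(((sil(n,parts,q*[1,1,5])-m)**2).sum()/m.sum() for n,m in masks)
    q0=np.array(p0)/[1,1,5]
    r=minimize(f,q0,method="Nelder-Mead",options=dict(initial_simplex=np.r_[[q0],q0+np.eye(3)*.02],xatol=1e-4,maxiter=150))
    q=r.x*[1,1,5]; return np.round(np.r_[q[:2]*1000,np.degrees(q[2])],1),round(r.fun,3)
def mk(n,t):
    b=masks_of(n,t); return (n,b[0]["pixels"].astype(float)) if b else None
E
cat > b.py <<'E'
from fit import *
S={}
for n in("scene","top"):
    viewer.read_camera(n)
    for t in("cover","terminal_strip","tray","control_box"): S[n,t]=mk(n,t)
cov=[boxpts(.14,.2,.085,.091),boxpts(.012,.012,.082,.094,-.08),boxpts(.018,.034,.079,.097,-.098)]
box=cov+[boxpts(.14,.2,0,.085)]
strip=[boxpts(.088,.026,.091,.117)]
tray=[boxpts(.17,.21,0,.03)]
def cup(n,t):
    m=S[n,t][1]; return(n,np.maximum(m,cv2.morphologyEx(m,cv2.MORPH_CLOSE,np.ones((25,25)))) if t!="tray" else m)
for t,parts,p0 in(("cover",cov,[.54,.15,.12]),("control_box",box,[.54,.15,.12]),("tray",tray,[.58,-.14,.03]),("terminal_strip",strip,[.55,.185,.74])):
    ms=[(n,S[n,t][1]) for n in("scene","top") if S[n,t]]
    if t in("cover","control_box"):
        for i,(n,m) in enumerate(ms):
            v,u=np.nonzero(m); cnt,_=cv2.findContours(m.astype(np.uint8),cv2.RETR_EXTERNAL,cv2.CHAIN_APPROX_NONE)
            f=np.zeros(m.shape,np.uint8); cv2.drawContours(f,cnt,-1,1,-1); ms[i]=(n,f.astype(float))
    print(t,"all",fit(ms,parts,p0),[ (m[0],fit([m],parts,p0)) for m in ms])
    if t=="terminal_strip":print(fit(ms,parts,[.55,.185,-.74]))
E
python3 b.py
```

```text
cover all (array([544.6, 155.6,   7.3]), np.float64(11.092)) [('scene', (array([544.3, 155.9,   7.1]), np.float64(0.033))), ('top', (array([1371.9, -986.3,  -14.6]), np.float64(1.0)))]
control_box all (array([544.5, 154.4,   7. ]), np.float64(0.075)) [('scene', (array([544.1, 155.2,   6.8]), np.float64(0.021))), ('top', (array([545.2, 152.1,   6.4]), np.float64(0.042)))]
tray all (array([ 577.6, -140.5,    1.3]), np.float64(0.115)) [('scene', (array([ 577.6, -139.2,    2.2]), np.float64(0.072))), ('top', (array([ 577.5, -141.2,    1.2]), np.float64(0.036)))]
terminal_strip all (array([546.7, 184.5,  40.7]), np.float64(0.202)) [('scene', (array([545.9, 184.9,  39.1]), np.float64(0.143))), ('top', (array([546.6, 183.7,  40.6]), np.float64(0.05)))]Traceback (most recent call last):
  File "b.py", line 19, in <module>
    if t=="terminal_strip":print(fit(ms,parts,[.55,.185,-.74]))
                                 ~~~^^^^^^^^^^^^^^^^^^^^^^^^^^
  File "fit.py", line 14, in fit
    r=minimize(f,q0,method="Nelder-Mead",options=dict(initial_simplex=np.r_[[q0],q0+np.eye(3)*.02],xatol=1e-4,maxi
[... 346 characters left out ...]
^^^^^^^^^^^^^^^^^^^^^^^^^^^^^^^^^^^^^^^^^^^^^^^^^^^^^
  File "fit.py", line 12, in <genexpr>
    f=lambda q:sum(((sil(n,parts,q*[1,1,5])-m)**2).sum()/m.sum() for n,m in masks)
                     ~~~^^^^^^^^^^^^^^^^^^^
  File "fit.py", line 8, in sil
    h=cv2.convexHull(((proj(n,W)+.5)*S*16).astype(np.int32)); cv2.fillConvexPoly(im,h,255,shift=4)
                       ~~~~^^^^^
  File "h.py", line 16, in proj
    f,cx,cy,p,M=par(n); q=(np.atleast_2d(P)-p)@M; return np.c_[cx+f*q[:,0]/-q[:,2],cy-f*q[:,1]/-q[:,2]]
                ~~~^^^
  File "h.py", line 13, in par
    c=viewer.get_calibration(n); f=200/np.tan(np.radians(c["fov_y"]/2))
ValueError: time passes only in moves, steps and waits
```

>>> {"api": "apply_moves", "payload": {"moves": [[0,0,-0.25,0,0,0,1],[0,0,-0.4,0,0,0,1],[-0.25,-0.15,-0.4,0,0,0.1,1],[-0.5,-0.3,-0.4,0,0,0.2,1],[-0.7,-0.43,-0.4,0,0,0.29,1],[-0.9,-0.55,-0.4,0,0,0.38,1],[-1,-0.61,-0.4,0,0,0.46,1]]}}

```text
time_s: 2.8
tool_pos: [0.402, 0.3953, 0.3031]
tool_rot: [179.9, 0.1, 115.7]
force: [-0.1, 0.1, 1.0]
grip_width: 0.0869
grasp_force: 0.0
```

```bash
sed -i 's/^def par(n):/from functools import lru_cache\n@lru_cache\ndef par(n):/' h.py; cat > go.py <<'E'
import sys; from h import *
x,y,z,yaw=map(float,sys.argv[1:5]); o=env.get_obs(); p=o["tool_pos"]; M=R.from_euler("xyz",o["tool_rot"],degrees=True)
T=R.from_euler("xyz",[180,0,yaw],degrees=True)
print("pos",np.round(p,4),np.round(o["tool_rot"],2),"t",round(o["time_s"],2),"q",np.round(o["qpos"],0),"w",round(o["grip_width"],4))
print("shift",np.round(M.inv().apply(np.array([x,y,z])-p)/.2,3),"turn",np.round((M.inv()*T).as_rotvec()/1.5,3))
E
python3 go.py .5465 .184 .26 40
```

```text
pos [0.402  0.3953 0.3031] [1.7993e+02 5.0000e-02 1.1565e+02] t 2.8 q [-54.   6.   7.  89.  -1.  85. -21.] w 0.0869
shift [-1.265  0.194  0.217] turn [ 0.001 -0.     0.88 ]
```

>>> {"api": "apply_moves", "payload": {"moves": [[-0.2,0.03,0,0,0,0.1,1],[-0.4,0.06,0,0,0,0.2,1],[-0.6,0.09,0,0,0,0.3,1],[-0.8,0.12,0.1,0,0,0.4,1],[-1,0.15,0.2,0,0,0.5,1],[-1,0.18,0.22,0,0,0.6,1],[-1,0.19,0.22,0,0,0.7,1],[-1,0.19,0.22,0,0,0.8,1],[-1,0.19,0.22,0,0,0.88,1]]}}

```text
time_s: 3.7
tool_pos: [0.5219, 0.2363, 0.2585]
tool_rot: [-180.0, 0.0, 40.2]
force: [0.1, 0.1, -0.2]
grip_width: 0.0868
grasp_force: 0.0
```

```bash
python3 go.py .5465 .184 .17 40
```

```text
pos [0.5219 0.2363 0.2585] [-180.      0.     40.22] t 3.7 q [-45.   8.  20.  92.  -3.  80. -74.] w 0.0868
shift [-0.075  0.279  0.443] turn [-0.     0.     0.003]
```

>>> {"api": "apply_moves", "payload": {"moves": [[-0.07,0.28,0.2,0,0,0,1],[-0.07,0.28,0.4,0,0,0,1],[-0.07,0.28,0.55,0,0,0,1],[-0.07,0.28,0.7,0,0,0,1],[-0.07,0.28,0.8,0,0,0,1],[-0.07,0.28,0.8,0,0,0,1]]}}

```text
time_s: 4.3
tool_pos: [0.5452, 0.1838, 0.0954]
tool_rot: [-179.9, 0.3, 40.6]
force: [0.2, -0.4, 1.1]
grip_width: 0.0868
grasp_force: 0.0
```

```bash
python3 go.py .5465 .184 .098 40; python3 -c "
from h import *
viewer.read_camera('scene');im=viewer.read_camera('scene')[120:300,260:480];cv2.imwrite('pics/s1.png',cv2.resize(im,None,fx=3,fy=3)[:,:,::-1])"
```

```text
pos [0.5452 0.1838 0.0954] [-179.91    0.34   40.55] t 4.3 q [-40.  16.  22. 103.  -6.  63. -65.] w 0.0868
shift [ 0.005  0.004 -0.013] turn [-0.001  0.004  0.006]
```

View pics/s1.png

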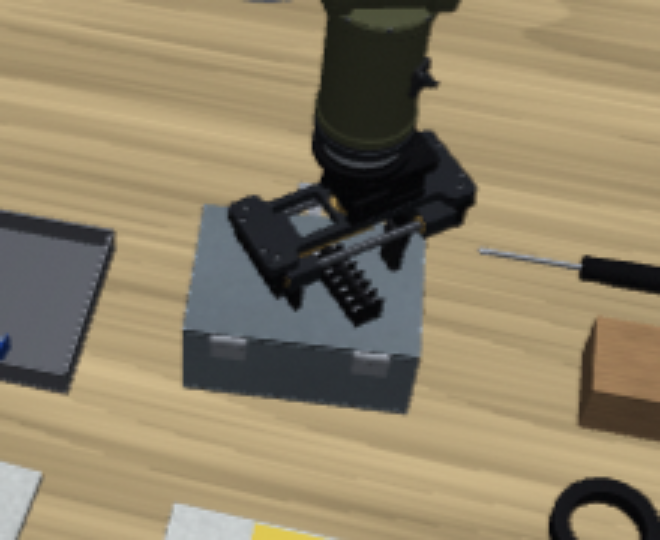

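The fingers straddle the strip, whose end shows at crop pixel (365,305), with fingertips near (290,295) and (395,260). I'm closing and lifting.

>>> {"api": "apply_moves", "payload": {"moves": [[0,0,-0.01,0,0,0,0.6],[0,0,-0.01,0,0,0,0.2],[0,0,-0.01,0,0,0,0],[0,0,-0.01,0,0,0,0],[0,0,-0.01,0,0,0,0],[0,0,-0.01,0,0,0,0],[0,0,-0.1,0,0,0,0],[0,0,-0.2,0,0,0,0],[0,0,-0.35,0,0,0,0],[0,0,-0.5,0,0,0,0],[0,0,-0.5,0,0,0,0]], "grip_force": 20}}

```text
time_s: 5.5
tool_pos: [0.5502, 0.1855, 0.2033]
tool_rot: [179.9, -0.5, 40.5]
force: [0.1, -0.5, 0.5]
grip_width: 0.0071
grasp_force: 0.0
```

```bash
python3 go.py .5475 -.141 .18 91
```

```text
pos [0.5502 0.1855 0.2033] [179.88  -0.46  40.54] t 5.5 q [-41.  10.  23.  96.  -4.  74. -67.] w 0.0071
shift [-1.073  1.231  0.11 ] turn [ 0.004 -0.004 -0.587]
```

```bash
python3 -c "
from h import *
a=viewer.read_camera('scene')[120:300,260:480];b=viewer.read_camera('top')[130:260,200:330]
print(env.get_obs()['grip_width'],env.get_obs()['grasp_force'])
for n in('scene','top'): rect(n,'terminal_strip',.104)
a=cv2.resize(a,None,fx=2,fy=2);b=cv2.resize(b,(360,360));cv2.imwrite('pics/s2.png',np.hstack([a,b])[:,:,::-1])"
```

```text
0.002905586442642498 0.0
scene terminal_strip 0.74 429 [547.3 184.9] [101.7  37.8] 41.3 mean [548.6 186.1]
scene terminal_strip 0.64 4437 [566.  158.8] [229.9 196.7] 7.1 mean [588.9 159.4]
top terminal_strip 0.51 149 [530.5 168.7] [48.6 25.9] 46.2 mean [528.7 168.3]
```

View pics/s2.png

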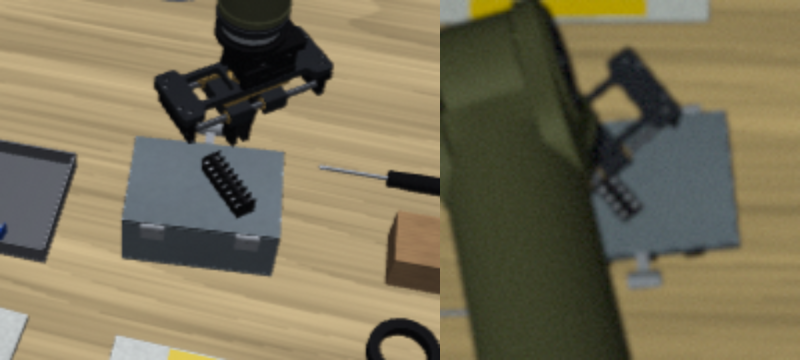

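Strip still lies at crop (228,183) unmoved: the fingers are slow and I lifted too early. I'll retry with more closing time.

>>> {"api": "apply_moves", "payload": {"moves": [[0,0,0,0,0,0,0.65],[0,0,0,0,0,0,0.65],[0,0,0,0,0,0,0.65],[0,0,0,0,0,0,0.65],[0,0,0,0,0,0,0.65],[0,0,0,0,0,0,0.65],[0,0,0,0,0,0,0.65],[0,0,0,0,0,0,0.65]]}}

```text
time_s: 6.5
tool_pos: [0.5476, 0.1847, 0.1986]
tool_rot: [180.0, -0.0, 40.6]
force: [0.6, -0.1, -0.2]
grip_width: 0.0537
grasp_force: 0.0
```

```bash
python3 go.py .5465 .1845 .099 40.5
```

```text
pos [0.5476 0.1847 0.1986] [ 1.800e+02 -1.000e-02  4.055e+01] t 6.5 q [-41.  11.  23.  96.  -4.  74. -67.] w 0.0537
shift [-0.005 -0.003  0.498] turn [ 0.    -0.     0.001]
```

>>> {"api": "apply_moves", "payload": {"moves": [[0,0,0.2,0,0,0,0.65],[0,0,0.35,0,0,0,0.65],[0,0,0.45,0,0,0,0.65],[0,0,0.5,0,0,0,0.65],[0,0,0.5,0,0,0,0.2],[0,0,0.5,0,0,0,0],[0,0,0.5,0,0,0,0],[0,0,0.5,0,0,0,0],[0,0,0.5,0,0,0,0],[0,0,0.5,0,0,0,0],[0,0,0.5,0,0,0,0],[0,0,0.5,0,0,0,0]], "grip_force": 20}}

```text
time_s: 7.7
tool_pos: [0.5481, 0.185, 0.0995]
tool_rot: [180.0, -0.1, 40.6]
force: [-1.0, 0.2, 6.2]
grip_width: 0.0257
grasp_force: 19.9
```

>>> {"api": "apply_moves", "payload": {"moves": [[0,0,-0.1,0,0,0,0],[0,0,-0.2,0,0,0,0],[0,0,-0.35,0,0,0,0],[0,0,-0.4,0,0,0,0],[0,0,-0.4,0,0,0,0]]}}

```text
time_s: 8.2
tool_pos: [0.5484, 0.1849, 0.1796]
tool_rot: [180.0, -0.2, 40.6]
force: [0.1, -0.3, -1.5]
grip_width: 0.0258
grasp_force: 19.9
```

```bash
python3 go.py .5475 -.141 .18 91
```

```text
pos [0.5484 0.1849 0.1796] [ 1.7996e+02 -1.5000e-01  4.0560e+01] t 8.2 q [-41.  11.  23.  98.  -5.  72. -67.] w 0.0258
shift [-1.063  1.235 -0.004] turn [ 0.001 -0.001 -0.587]
```

>>> {"api": "apply_moves", "payload": {"moves": [[-0.08,0.1,0,0,0,-0.05,0],[-0.2,0.24,0,0,0,-0.13,0],[-0.34,0.4,0,0,0,-0.22,0],[-0.48,0.56,0,0,0,-0.31,0],[-0.62,0.72,0,0,0,-0.4,0],[-0.74,0.86,0,0,0,-0.49,0],[-0.86,1,0,0,0,-0.56,0],[-0.86,1,0,0,0,-0.587,0]]}}

```text
time_s: 9.0
tool_pos: [0.545, -0.0865, 0.1768]
tool_rot: [-179.8, 0.2, 90.6]
force: [0.5, -0.5, -0.9]
grip_width: 0.0255
grasp_force: 19.9
```

```bash
python3 go.py .5475 -.141 .04 91
```

```text
pos [ 0.545  -0.0865  0.1768] [-179.85    0.21   90.64] t 9.0 q [-21.   8.  30. 102.  -4.  71.  11.] w 0.0255
shift [-0.27   0.011  0.685] turn [-0.002  0.002 -0.004]
```

>>> {"api": "apply_moves", "payload": {"moves": [[-0.15,0.01,0.05,0,0,0,0],[-0.27,0.01,0.2,0,0,0,0],[-0.27,0.01,0.38,0,0,0,0],[-0.27,0.01,0.55,0,0,0,0],[-0.27,0.01,0.67,0,0,0,0],[-0.27,0.01,0.74,0,0,0,0],[-0.27,0.01,0.77,0,0,0,0],[-0.27,0.01,0.78,0,0,0,0]]}}

```text
time_s: 9.8
tool_pos: [0.5496, -0.133, 0.0219]
tool_rot: [-179.9, 0.0, 91.0]
force: [0.7, -0.7, -0.5]
grip_width: 0.0255
grasp_force: 19.9
```

```bash
python3 go.py .5475 -.141 .013 91
```

```text
pos [ 0.5496 -0.133   0.0219] [-1.7995e+02  1.0000e-02  9.1010e+01] t 9.8 q [-14.  21.  30. 108. -12.  54.  22.] w 0.0255
shift [-0.04  -0.011  0.045] turn [-0.001  0.     0.   ]
```

>>> {"api": "apply_moves", "payload": {"moves": [[0,0,0.02,0,0,0,0],[0,0,0.04,0,0,0,0],[0,0,0.043,0,0,0,0],[0,0,0.043,0,0,0,0],[0,0,0.043,0,0,0,0.3],[0,0,0.043,0,0,0,0.5],[0,0,0.043,0,0,0,0.5],[0,0,0.043,0,0,0,0.5],[0,0,0.043,0,0,0,0.5],[0,0,0,0,0,0,0.5],[0,0,-0.1,0,0,0,0.5],[0,0,-0.3,0,0,0,0.5],[0,0,-0.5,0,0,0,0.7],[0,0,-0.7,0,0,0,1],[0,0,-0.7,0,0,0,1]]}}

```text
time_s: 11.3
tool_pos: [0.5537, -0.1343, 0.1694]
tool_rot: [179.3, 0.0, 91.0]
force: [0.7, 0.5, -0.4]
grip_width: 0.0598
grasp_force: 0.0
```

```bash
python3 go.py .447 .1425 .16 187; python3 -c "
from h import *
a=viewer.read_camera('scene')[120:300,180:420]
a=cv2.resize(a,None,fx=2.5,fy=2.5);cv2.imwrite('pics/s3.png',a[:,:,::-1])"
```

```text
pos [ 0.5537 -0.1343  0.1694] [1.7933e+02 5.0000e-02 9.0970e+01] t 11.3 q [-17.  11.  32. 101.  -6.  70.  17.] w 0.0598
shift [ 1.393 -0.511  0.04 ] turn [ 0.005  0.007 -1.117]
```

View pics/s3.png

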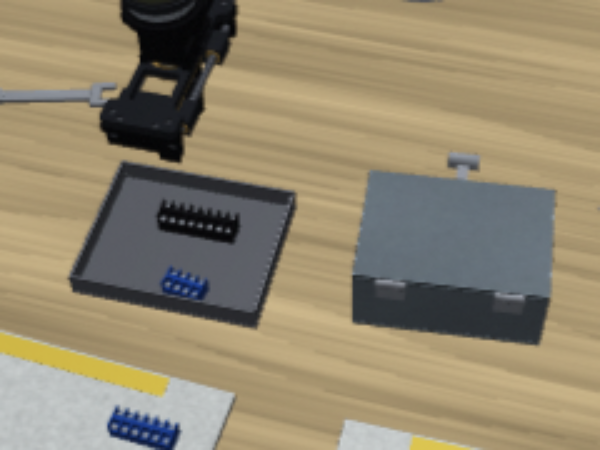

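Strip lies flat in the tray's near half (crop (198,220)) clear of the blue one, and the cover is shut with its grip bar at crop (463,160). Now I'll go to the grip.

>>> {"api": "apply_moves", "payload": {"moves": [[0.1,-0.04,0,0,0,-0.09,1],[0.25,-0.09,0,0,0,-0.18,1],[0.4,-0.15,0,0,0,-0.28,1],[0.55,-0.2,0,0,0,-0.38,1],[0.7,-0.26,0,0,0,-0.48,1],[0.85,-0.31,0,0,0,-0.58,1],[1,-0.37,0,0,0,-0.68,1],[1,-0.42,0,0,0,-0.78,1],[1,-0.47,0,0,0,-0.88,1],[1,-0.51,0,0,0,-0.97,1]]}}

```text
time_s: 12.35
tool_pos: [0.4429, 0.0652, 0.1615]
tool_rot: [-179.9, -0.1, 174.8]
force: [-0.3, -0.3, -0.1]
grip_width: 0.087
grasp_force: 0.0
```

```bash
python3 go.py .447 .1425 .16 187; python3 -c "
from h import *
print(unproj('scene',[[365.2,184]],.092)); print(proj('scene',[[.447,.1425,.088],[.447,.1425,.097]]))"
```

```text
pos [0.4429 0.0652 0.1615] [-1.7995e+02 -1.2000e-01  1.7475e+02] t 12.35 q [-30.  -5.  18. 116.   2.  69.  72.] w 0.087
shift [0.015 0.387 0.007] turn [-0.    -0.001 -0.143]
[[0.4506751  0.14478346 0.092     ]]
[[364.53772793 183.79156764]
 [364.77589776 181.64715315]]
```

>>> {"api": "apply_moves", "payload": {"moves": [[0.02,0.2,0,0,0,-0.07,0.8],[0.02,0.39,0,0,0,-0.143,0.8],[0.02,0.39,0.05,0,0,-0.143,0.7],[0.02,0.39,0.1,0,0,-0.143,0.7],[0.02,0.39,0.1,0,0,-0.143,0.7],[0.02,0.39,0.1,0,0,-0.143,0.7]]}}

```text
time_s: 12.95
tool_pos: [0.4477, 0.1417, 0.1419]
tool_rot: [-180.0, -0.1, -173.5]
force: [0.3, -0.4, -0.3]
grip_width: 0.0613
grasp_force: 0.0
```

```bash
python3 go.py .448 .1435 .070 187; python3 -c "
from h import *
a=viewer.read_camera('scene')[120:240,280:440];a=cv2.resize(a,None,fx=3,fy=3)
b=viewer.read_camera('top')[160:280,200:320];b=cv2.resize(b,(320,360))
cv2.imwrite('pics/s4.png',np.hstack([a,b])[:,:,::-1])"
```

```text
pos [0.4477 0.1417 0.1419] [-1.7996e+02 -8.0000e-02 -1.7348e+02] t 12.95 q [-35.  -1.  14. 114.   0.  66.  76.] w 0.0613
shift [-0.003  0.009  0.36 ] turn [-0.    -0.001 -0.006]
```

View pics/s4.png

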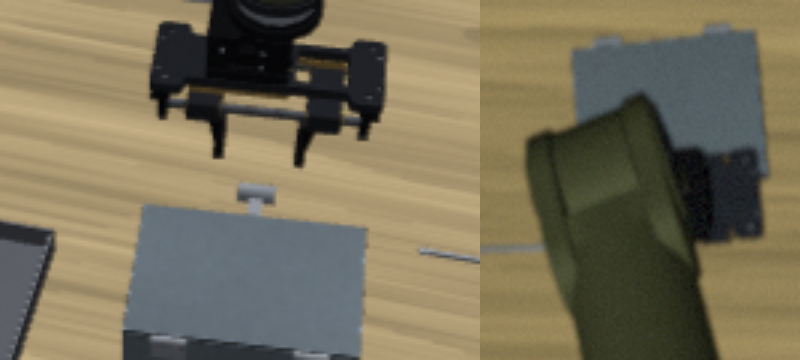

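Fingertips at crop (218,155) and (299,160) are centred over the bar at (256,195). I'll descend and pinch.

>>> {"api": "apply_moves", "payload": {"moves": [[0,0.01,0.1,0,0,0,0.7],[0,0.01,0.2,0,0,0,0.7],[0,0.01,0.3,0,0,0,0.7],[0,0.01,0.36,0,0,0,0.6],[0,0.01,0.36,0,0,0,0.3],[0,0.01,0.36,0,0,0,0],[0,0.01,0.36,0,0,0,0],[0,0.01,0.36,0,0,0,0],[0,0.01,0.36,0,0,0,0],[0,0.01,0.36,0,0,0,0],[0,0.01,0.36,0,0,0,0]], "grip_force": 20}}

```text
time_s: 14.15
tool_pos: [0.449, 0.1437, 0.0716]
tool_rot: [-179.9, 0.1, -173.4]
force: [1.4, -4.5, 4.1]
grip_width: 0.0338
grasp_force: 20.0
```

```bash
python3 go.py .448 .1435 .070 187; python3 - <<'E'
from h import *
o=env.get_obs();p=o["tool_pos"];M=R.from_euler("xyz",o["tool_rot"],degrees=True)
print(o["force"],o["grasp_force"])
# arc about hinge: along box x
u=np.array([np.cos(np.radians(7)),np.sin(np.radians(7)),0])
for th in np.radians(np.r_[0:91:6]):
    d=.168*(1-np.cos(th))*u+[0,0,.168*np.sin(th)]
    print(round(np.degrees(th)),np.round(M.inv().apply(d)/.2,3))
E
```

```text
pos [0.449  0.1437 0.0716] [-1.7991e+02  1.0000e-01 -1.7338e+02] t 14.15 q [-35.   4.  14. 118.  -1.  57.  77.] w 0.0338
shift [ 0.005 -0.     0.008] turn [-0.001  0.001 -0.004]
[ 1.35407777 -4.48695063  4.11776415] 20.001184693537652
0 [0. 0. 0.]
6 [-0.005 -0.    -0.088]
12 [-0.019 -0.    -0.175]
18 [-0.042 -0.    -0.26 ]
24 [-0.073 -0.    -0.342]
30 [-0.113  0.    -0.42 ]
36 [-0.161  0.    -0.493]
42 [-0.217  0.001 -0.562]
48 [-0.279  0.001 -0.624]
54 [-0.347  0.001 -0.679]
60 [-0.421  0.002 -0.727]
66 [-0.5    0.002 -0.766]
72 [-0.582  0.003 -0.798]
78 [-0.667  0.003 -0.82 ]
84 [-0.754  0.004 -0.834]
90 [-0.841  0.004 -0.839]
```

>>> {"api": "apply_moves", "payload": {"moves": [[0,0,-0.02,0,0,0,0],[-0.005,0,-0.06,0,0,0,0],[-0.005,0,-0.088,0,0,0,0],[-0.012,0,-0.13,0,0,0,0],[-0.019,0,-0.175,0,0,0,0],[-0.03,0,-0.22,0,0,0,0],[-0.042,0,-0.26,0,0,0,0],[-0.057,0,-0.3,0,0,0,0],[-0.073,0,-0.342,0,0,0,0],[-0.093,0,-0.382,0,0,0,0],[-0.113,0,-0.42,0,0,0,0],[-0.137,0,-0.457,0,0,0,0],[-0.161,0,-0.493,0,0,0,0],[-0.161,0,-0.493,0,0,0,0],[-0.161,0,-0.493,0,0,0,0]]}}

```text
time_s: 15.65
tool_pos: [0.4794, 0.1473, 0.1693]
tool_rot: [-179.9, -0.1, -173.4]
force: [-0.6, -4.8, -0.4]
grip_width: 0.0339
grasp_force: 20.0
```

```bash
python3 - <<'E'
from h import *
o=env.get_obs();p=o["tool_pos"]
print(o["time_s"],p,o["tool_rot"],o["force"],o["wrist_torque"],o["grasp_force"],o["grip_width"],np.round(o["qpos"]))
a=viewer.read_camera('scene')[80:280,260:460];a=cv2.resize(a,None,fx=2.5,fy=2.5)
cv2.imwrite('pics/s5.png',a[:,:,::-1])
E
```

```text
15.65 [0.47943429 0.14728886 0.16932204] [-1.79894713e+02 -8.96392688e-02 -1.73398826e+02] [-0.59124054 -4.81654317 -0.39225408] [-1.05686835  0.22892271  0.03618431] 20.001021791249514 0.033910917409937076 [-34.   2.  15. 108.  -0.  70.  77.]
```

View pics/s5.png

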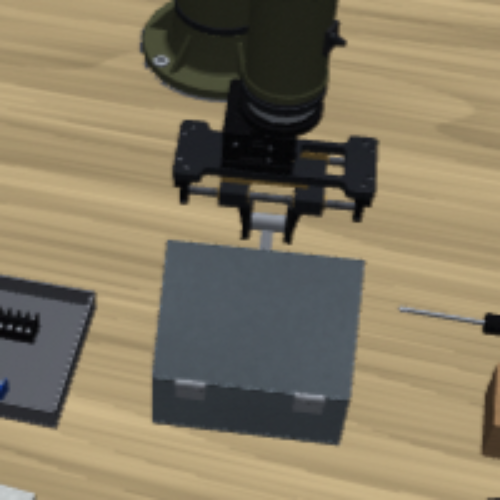

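The cover is up about a third, with the bar held at crop (268,220). Continuing along the arc to upright.

>>> {"api": "apply_moves", "payload": {"moves": [[-0.027,0,-0.035,0,0,0,0],[-0.056,0,-0.069,0,0,0,0],[-0.086,0,-0.101,0,0,0,0],[-0.118,0,-0.131,0,0,0,0],[-0.151,0,-0.16,0,0,0,0],[-0.186,0.001,-0.186,0,0,0,0],[-0.222,0.001,-0.211,0,0,0,0],[-0.26,0.001,-0.234,0,0,0,0],[-0.299,0.002,-0.254,0,0,0,0],[-0.339,0.002,-0.273,0,0,0,0],[-0.38,0.002,-0.29,0,0,0,0],[-0.421,0.003,-0.305,0,0,0,0],[-0.463,0.003,-0.317,0,0,0,0],[-0.506,0.003,-0.327,0,0,0,0],[-0.549,0.003,-0.335,0,0,0,0],[-0.593,0.004,-0.341,0,0,0,0],[-0.625,0.004,-0.344,0,0,0,0],[-0.65,0.004,-0.346,0,0,0,0],[-0.65,0.004,-0.346,0,0,0,0],[-0.65,0.004,-0.346,0,0,0,0]]}}

```text
time_s: 17.7
tool_pos: [0.6097, 0.1629, 0.2394]
tool_rot: [-179.9, 0.1, -173.4]
force: [0.9, -5.4, 1.3]
grip_width: 0.0339
grasp_force: 20.0
```

```bash
python3 - <<'E'
from h import *
o=env.get_obs();p=o["tool_pos"]
d=p-[.449,.1437,.0716]; print(d, "along7",d[:2]@[np.cos(.1222),np.sin(.1222)],"across",d[:2]@[-np.sin(.1222),np.cos(.1222)])
print(o["time_s"],p,o["tool_rot"],o["force"],o["wrist_torque"],o["grasp_force"],o["grip_width"],np.round(o["qpos"]))
im=viewer.read_camera('scene');a=cv2.resize(im[40:260,260:460],None,fx=2.5,fy=2.5)
b=cv2.resize(viewer.read_camera('top')[130:270,210:320],(432,550))[:, :300]
cv2.imwrite('pics/s6.png',np.hstack([a,b])[:,:,::-1])
E
```

```text
[0.16067342 0.01917853 0.16783378] along7 0.16181304516304792 across -0.0005499444444394794
17.7 [0.60967342 0.16287853 0.23943378] [-1.79892502e+02  5.76499387e-02 -1.73438510e+02] [ 0.89906919 -5.42627355  1.269847  ] [-1.04068594  0.07265579  0.08100046] 20.000952151603997 0.03388645983265652 [-31.  16.  17.  85.  -4.  80.  83.]
```

View pics/s6.png

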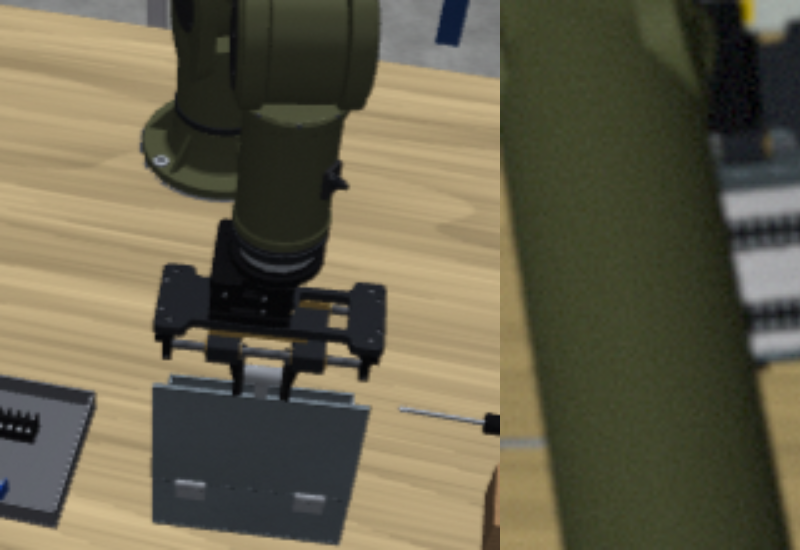

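```bash
python3 - <<'E'
from h import *
from scipy.optimize import least_squares
c,s=np.cos(.1222),np.sin(.1222)
def P(th):
    a=np.radians(th); out=[]
    for y in(-.1,.1):
        x=.07-.14*np.cos(a)+.003*np.sin(a); z=.088+.14*np.sin(a)+.003*np.cos(a)
        out.append([.5445+c*x-s*y,.1545+s*x+c*y,z])
    return proj('scene',out)
for th in(84,86,88,90,92,94): print(th,np.round(P(th),1).tolist())
im=viewer.read_camera('scene')
g=cv2.cvtColor(im,cv2.COLOR_RGB2GRAY).astype(int)
for u in(330,345,385,395): print(u,list(g[186:212,u]))
E
```

```text
84 [[320.5, 191.5], [407.5, 200.6]]
86 [[320.2, 193.1], [407.5, 202.2]]
88 [[319.9, 194.7], [407.4, 203.8]]
90 [[319.6, 196.3], [407.4, 205.5]]
92 [[319.4, 198.0], [407.3, 207.3]]
94 [[319.1, 199.7], [407.2, 209.1]]
330 [np.int64(145), np.int64(144), np.int64(145), np.int64(143), np.int64(102), np.int64(51), np.int64(52), np.int64(57), np.int64(115), np.int64(112), np.int64(50), np.int64(51), np.int64(51), np.int64(52), np.int64(51), np.int64(52), np.int64(52), np.int64(51), np.int64(53), np.int64(52), np.int64(53), np.int64(53), np.int64(53), np.int64(53), np.int64(52), np.int64(53)]
345 [np.int64(166), np.int64(159), np.int64(155), np.int64(150), np.int64(142), np.int64(121), np.int64(55), np.int64(52), np.int64(53), np.int64(70), np.int64(112), np.int64(68), np.int64(51), np.int64(51), np.int64(52), np.int64(52), np.int64(51), np.int64(54), np.int64(52), np.int64(52), np.int64(51), np.int64(51), np.int64(52), np.int64(53), np.int64(52), np.int64(52)]
385 [np.int64(16), np.int64(15), np.int64(22), np.int64(87), np.int64(169), np.int64(165), np.int64(166), np.int64(158), np.int64(154), np.int64(133), np.int64(85), np.int64(51), np.int64(50), np.int64(56), np.int64(116), np.int64(107), np.int64(49), np.int64(50), np.int64(52), np.int64(51), np.int64(50), np.int64(50), np.int64(51), np.int64(51), np.int64(52), np.int64(52)]
395 [np.int64(90), np.int64(158), np.int64(164), np.int64(165), np.int64(168), np.int64(166), np.int64(169), np.int64(166), np.int64(166), np.int64(157), np.int64(142), np.int64(91), np.int64(50), np.int64(50), np.int64(56), np.int64(122), np.int64(111), np.int64(50), np.int64(51), np.int64(51), np.int64(50), np.int64(50), np.int64(51), np.int64(51), np.int64(51), np.int64(51)]
```

>>> {"api": "apply_moves", "payload": {"moves": [[-0.01,0,0,0,0,0,0],[-0.02,0,0,0,0,0,0],[-0.029,0,0,0,0,0,0],[-0.029,0,0,0,0,0,0],[-0.029,0,0,0,0,0,0],[-0.029,0,0,0,0,0,0],[-0.029,0,0,0,0,0,0],[-0.029,0,0,0,0,0,0],[-0.029,0,0,0,0,0,0],[-0.029,0,0,0,0,0,0]]}}

```text
time_s: 18.85
tool_pos: [0.6153, 0.1636, 0.2396]
tool_rot: [-179.9, 0.1, -173.4]
force: [0.5, -4.4, 1.5]
grip_width: 0.0339
grasp_force: 20.0
```

```bash
python3 - <<'E'
from h import *
o=env.get_obs();p=o["tool_pos"]
d=p-[.449,.1437,.0716]; print(p,"along7",d[:2]@[np.cos(.1222),np.sin(.1222)],o["force"],o["grasp_force"],np.abs(o["joint_velocities"]).max())
im=viewer.read_camera('scene'); g=cv2.cvtColor(im,cv2.COLOR_RGB2GRAY)
for u in(330,395): print(u,g[190:212,u].tolist())
rect('scene','terminal_strip',.03); rect('scene','tray',.03)
E
```

```text
[0.61526182 0.16358867 0.23956288] along7 0.16744633178454438 [ 0.47034204 -4.4277543   1.49594858] 20.001222887076437 0.10376137343029802
330 [101, 52, 51, 51, 54, 77, 113, 68, 52, 51, 51, 50, 52, 52, 52, 51, 53, 53, 52, 53, 52, 52]
395 [169, 167, 169, 166, 166, 158, 141, 90, 51, 49, 51, 52, 76, 113, 69, 50, 51, 49, 51, 51, 52, 51]
scene terminal_strip 0.61 313 [ 562.9 -131.5] [93.2 36.5] 88.8 mean [ 562.2 -131.5]
scene terminal_strip 0.3 298 [ 422.4 -373.4] [ 37.6 154.8] 14.6 mean [ 424.7 -371.8]
scene tray 0.95 3842 [ 586.1 -135.2] [190.  218.2] 1.9 mean [ 590.9 -134.8]
scene tray 0.73 1808 [532.7 462.9] [125.6 122.9] 0.4 mean [535.1 462. ]
```

Upright by both arm travel (167.4 of 168 mm) and image edge; handing in.

```bash
python3 -c "
from cell import env
print(env.sign_off())"
```

```text
the job is handed in; nothing more can be done
None
```

The terminal strip lies flat and released in the tray, and I handed the job in with the cover held still by its grip, upright to within about 1° by arm travel and camera. The hand-in returned no verdict.

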